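Crack the sealed dry box and hold it ajar

ROBOT

A 6-joint arm with a two-finger parallel gripper is mounted at the origin on the work surface. World frame = base frame: x ahead of the robot, y to its left, z up, the work surface at z = 0. Lengths are in mm, angles in rad, forces in N, time in s.
With the tool pointing down it reaches from about 250 to 725 mm from the base axis. Payload 4 kg.
Tool frame: the origin (TCP) lies at the very end of the fingers, on their centre line; the grasp point (between the pads) lies tcp_to_grasp behind it (tcp_to_grasp is the distance from the TCP to the grasp point, in mm); z points along the fingers, y is the direction in which the jaws open and shut (so a half turn about z gives the same grasp; the last joint's range is limited). The gripper opens to 85 mm and grips with 20 to 120 N. Pads are 22 mm wide; open, the fingers measure 114 mm over their backs; the gripper's body (76 mm by 85 mm) begins 54 mm behind the grasp point. The pads swing forward as they close: fully open they stand 13 mm farther back than shut.
Start: joints at [-1.175, 0.241, 0.005, 1.335, 0, 1.571], TCP at [192.771, -461.344, 231.306] pointing down, gripper open.
Joint ranges: [-2.72, 2.72], [-1.05, 1.87], [-1.09, 1.28], [-1.99, 2.15], [-1.42, 1.44], [-3.14, 3.14]. Speed limits (rad/s): [2.79, 2.79, 3.14, 3.14, 3.14, 3.14].

INTERFACE

Orientations are given as a rotation vector (axis times angle).
In Python, from plant import read_state, snapshot, hand_in, tcp_to_grasp gives the robot as it stands.
- The arm moves only by the tool servo_tool, never from a script. Its argument "series" is a list that holds one entry, the list of rows, each a list of 7 numbers: the finger opening in cm, from 0 to 8.54, then the shift along the tool's x, y, z in cm, then the turn, a rotation vector about the tool's x, y, z in rad. A call has exactly 10 rows; each row shifts and turns the commanded pose from where the row before left it, along the tool's axes as they then stand; what a row does not reach is not made up. A row lasts 1/12 s, in which the tool goes at most 41.7 mm and 7.16 degrees, less where a joint would pass 70% of its speed; a pose out of reach is approached as far as the arm can. A call is refused whole if a number of a shift passes 4.17 or a number of a turn 0.125, either way. A call with a gripper value outside its range is refused whole. The fingers move at their own pace and stop on an object; "squeeze" is the grip in N (left out, the last holds). Time passes only in rows, so rows that do not move let the fingers close, or fill a call up. It gives the time, the measured TCP pose, the force and the opening at its end, in the units of the state.
- read_state(): the state, without advancing time (a new reading comes with each control period).
- snapshot(name): name is "scene" or "top" or "wrist"; returns a dict with "img" (480x640x3 uint8, red, green, blue), "range_z" (480x640 float32, mm along the optical axis (not along the pixel's ray), 0 where there is no reading), "vertical_fov" (degrees; the focal length in pixels is half the picture's height over the tangent of half this angle, whatever the lens; pixels are square), "cx", "cy" (the principal point, pixels), "T" (4x4, takes a point from camera to world coordinates). Camera axes: x right, y up, looking along -z (the intrinsics and any distortion apply to the point x, -y, -z); pixel columns grow to the right and rows downward; lengths in mm; the calibration is good to about 2 mm. A picture is of the moment at which its call begins.
- hand_in(): hands the job in, once; it reports no verdict.
The state is a dict: "clock": time; "q": joint angles; "qd": joint speeds; "joint_torque": joint torques, N m; "position": TCP position; "eef_rot": TCP orientation; "force": force on the tool from outside, world axes, zero at the start; "moment": the same for the moment, N m; "opening": opening from 0.0 (shut) to 1.0 (fully open).
Only numpy, scipy, OpenCV 4.12 (cv2) and the standard library are available. Lean on these libraries where they do the work, as an engineer would, in place of code of your own. Each camera call takes 0.05 s, during which the arm holds its last target.

TASK

Someone left a brittle ceramic torch nozzle standing on the lid of the sealed dry box: pick it up with a light grip (at most about 40 N) and set it down gently, standing upright, in the open black tray. Then take the lid's handle, pull the lid free of its sticky rubber seal without letting it fly open more than 5 cm at its front edge, and finish while still holding it with that edge about 2 cm open (between 1 and 3 cm) so the box can breathe. Leave the pipe offcut, the tin and the brush where they are.

Things in the scene. Friction and masses are not known exactly. Their poses are not given: they have to be found in the camera images.
- drybox: The dry box: a grey painted steel box screwed to the bench by two side feet, 200 (x) x 180 (y) x 100 mm high, walls 3 mm, plus its lid, whose top is 110 mm above the bench. Origin: centre of its underside, on the bench; z up; its -x side is the front (it faces roughly towards the robot), and the lid's hinge runs along its y direction at x = +100 mm, z = 100 mm (far side). It does not move during the job.
- lid (a joint): Angle of the dry box's lid in rad, 0 = shut, growing as its front edge rises (limit 1.3). The front edge is 200 mm from the hinge, so 0.1 rad is 20 mm open. A rubber seal along the front grips the shut lid: it takes roughly 12 to 20 N up at the handle to break it free; the grip is gone once the front edge has risen about 8 mm, after which only the lid's weight (0.3 to 0.5 kg) remains. Let go, it drops back onto the seal (under 8 mm open).
- lid_handle (a point): Centre of the lid's handle bar: a bare steel round bar 10 mm in diameter, 100 mm long, level and parallel to the box's y axis, carried by two 10 mm posts at 45 mm either side of its centre (80 mm free between them). It is 40 mm above the lid's top (150 mm above the bench when shut), at x = -70 mm of the box, 170 mm in front of the hinge line and 50 mm above it. Its axes are those of the lid.
- nozzle: The white ceramic torch nozzle, a round solid-looking cup 28 mm in diameter from 10 to 44 mm above its foot (foot 22 mm, top 24 mm wide), 48 mm tall, 35 to 60 g. Origin: centre of its foot; its z is up. It stands upright on the lid behind the handle, 60 mm or more from the bar's axis. Brittle: the grip of the fingers must stay at or below about 40 N each.
- tray: The open black plastic tray, 150 x 150 mm outside, 28 mm high, walls and floor 4 mm. Origin: centre of its underside, on the bench; z up. It is fixed. The inside floor is 4 mm above the origin.
- pipe: Bystander: a short steel pipe offcut standing upright, 60 mm in diameter, 60 mm tall. Origin: centre of its underside.
- tin: Bystander: a low round metal tin with a pale top, 72 mm in diameter, 45 mm tall. Origin: centre of its underside.
- brush: Bystander: a hand brush lying on the bench. Origin: under the brush, about its middle; some 200 mm long, lying roughly along y.
Not all that is in view belongs to the job. Of the things like the tray, leave any that is green; of the rest the smaller one is meant.

How it is judged (in metres and radians):
On the way, in this order (a step that is already met when the one before it is completed fails the run):
1. the nozzle stands upright in the tray, released and at rest, the lid still shut (x of nozzle in the frame of tray between -0.07 and 0.07 m and y of nozzle in the frame of tray between -0.07 and 0.07 m and z of nozzle in the frame of tray below 0.01 m and angle between nozzle's own z axis and vertical below 0.15 rad and linear speed of nozzle below 0.03 m/s and contact force between the fingers and nozzle below 0.05 N and value of joint lid below 0.02 rad), for 0.2 s.
2. the lid is broken free of its seal by the fingers (value of joint lid above 0.045 rad and contact force between the fingers and lid above 0.3 N), for 0.1 s.
At the end, for the whole second after the job is handed in: The fingers still hold the lid, still, with its front edge 10 to 30 mm open (0.05 to 0.15 rad), nothing else propping it; the nozzle stands upright (within 0.15 rad) on the tray's floor, released and at rest (x of nozzle in the frame of tray between -0.07 and 0.07 m and y of nozzle in the frame of tray between -0.07 and 0.07 m and z of nozzle in the frame of tray below 0.01 m and angle between nozzle's own z axis and vertical below 0.15 rad and linear speed of nozzle below 0.03 m/s and contact force between each of the fingers, lid and nozzle below 0.05 N and value of joint lid between 0.05 and 0.15 rad and velocity of joint lid between -0.05 and 0.05 rad/s and contact force between the fingers and lid above 0.5 N and contact force between lid and pipe below 0.05 N and contact force between lid and tin below 0.05 N and contact force between lid and brush below 0.05 N); the arm keeps its last pose, push and grip.
It fails at once if the nozzle is squeezed too hard (over 55 N a finger) (contact force between the fingers and nozzle above 110 N).
It fails at once if the nozzle is dropped (falls free by more than about 2 cm) (linear speed of nozzle above 0.65 m/s and contact force between the fingers and nozzle below 0.05 N).
It fails at once if the lid flies open (front edge over about 55 mm) (value of joint lid above 0.28 rad).
It fails at once if the pipe, the tin or the brush is disturbed (moved over 2 cm) (distance of any of pipe, tin, brush from where it was at the start of the episode above 0.02 m).
It also fails if it takes over 58 s, if anything falls off the work surface, if the arm or the gripper's body presses on something with over 40 N, if the wrist force passes 120 N, or if a joint passes its speed limit or range.

## Working session

There is one attempt and no reset: what is moved stays moved. The work goes in short steps, Python scripts to look and compute and a tool call to move; the robot and the scene stay as the last step left them, time stands still between calls to the robot, and variables do not carry over. Pictures are saved under pics/ and viewed, and the job is handed in when it is done.

Besides the shell and the picture viewer there is one more tool, called after "Call:" as a command line: name --argument value ..., lists and objects as JSON in quotes. servo_tool: Moves the arm, as the interface text tells. Its arguments: {"type":"object","properties":{"series":{"type":"array"},"squeeze":{"type":"number"}},"required":["series"]}

```bash
mkdir -p pics; ls; cat > h.py <<'E'
import numpy as np,cv2,pickle
from plant import read_state,snapshot,hand_in,tcp_to_grasp
def snap(n,tag):
    s=snapshot(n); cv2.imwrite(f'pics/{tag}.png',s['img'][:,:,::-1]); pickle.dump(s,open(f'{tag}.pkl','wb')); return s
def load(tag): return pickle.load(open(f'{tag}.pkl','rb'))
def f(s): return 240/np.tan(np.radians(s['vertical_fov'])/2)
def ray(s,u,v):
    F=f(s); d=np.array([(u-s['cx'])/F,-(v-s['cy'])/F,-1.0]); T=np.array(s['T']); return T[:3,3],T[:3,:3]@d
def plane(s,u,v,z):
    o,d=ray(s,u,v); t=(z-o[2])/d[2]; return o+t*d
def cloud(s):
    F=f(s); v,u=np.mgrid[0:480,0:640]; r=s['range_z']
    p=np.stack([(u-s['cx'])/F*r,-(v-s['cy'])/F*r,-r],-1); T=np.array(s['T']); return p@T[:3,:3].T+T[:3,3]
E
python3 - <<'E'
from h import *
print(read_state(),tcp_to_grasp)
for n in ['scene','top']:
    s=snap(n,n+'0'); print({k:(v if k not in('img','range_z') else None) for k,v in s.items()}, (s['range_z']>0).mean())
E
```

```text
pics
{'clock': 0.0, 'q': array([-1.17501625e+00,  2.41409103e-01,  3.74974858e-03,  1.33519884e+00,
       -3.64849127e-05,  1.57081488e+00]), 'qd': array([-2.78626301e-03,  1.35857260e-03,  2.06889980e-04, -2.29183219e-03,
       -7.46896846e-04, -9.00505022e-05]), 'joint_torque': array([ 6.91492414e-05, -3.72318292e+01,  2.52406257e+01,  1.69341668e-02,
        4.62652031e-05,  2.95126569e-06]), 'position': array([ 192.5150071 , -460.78076215,  230.42462887]), 'eef_rot': array([-3.07831052e+00, -6.17215650e-01,  6.92523962e-04]), 'force': array([ 0.38669911, -0.77841101,  0.19123607]), 'moment': array([ 0.0113687 ,  0.00557053, -0.01194678]), 'opening': 1.0007424834383385} 18.700000000000003
{'img': None, 'range_z': None, 'vertical_fov': 51.81185977127149, 'cx': 328.96933287933314, 'cy': 240.88294124857555, 'T': array([[ 6.12950562e-01, -5.63266210e-01,  5.54096368e-01,
         1.09313161e+03],
       [ 7.90049212e-01,  4.27453522e-01, -4.39437970e-01,
        -3.68420812e+02],
       [ 1.06701155e-02,  7.07117150e-01,  7.07015902e-01,
         8.70868716e+02],
       [ 0.00000000e+00,  0.00000000e+00,  0.00000000e+00,
         1.00000000e+00]])} 0.9932682291666667
{'img': None, 'range_z': None, 'vertical_fov': 57.36233357228092, 'cx': 319.0162556666862, 'cy': 231.94164020311163, 'T': array([[ 2.06562670e-02,  9.89166950e-01, -1.45334318e-01,
         3.84230728e+02],
       [-9.99637407e-01,  1.79223081e-02, -2.00958892e-02,
         9.29802878e+01],
       [-1.72734630e-02,  1.45696727e-01,  9.89178493e-01,
         9.94426682e+02],
       [ 0.00000000e+00,  0.00000000e+00,  0.00000000e+00,
         1.00000000e+00]])} 0.9959049479166666
```

View pics/scene0.png

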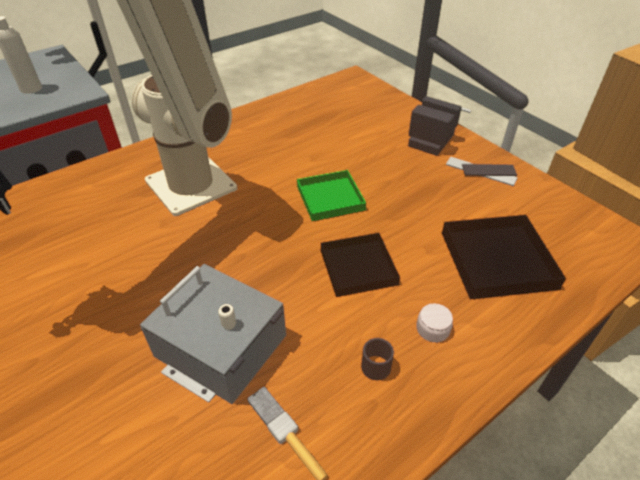

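View pics/top0.png

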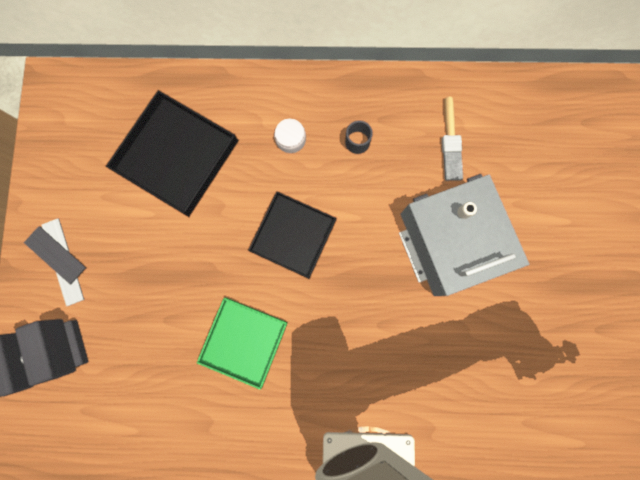

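The top view shows the nozzle at about (469,209), the handle bar from (460,272) to (514,259), and the target (smaller black) tray at (293,235). The green tray and the larger black tray are decoys.

```bash
python3 - <<'E'
from h import *
for n in ['top0','scene0']:
    s=load(n); P=cloud(s); im=s['img'].astype(int); hsv=cv2.cvtColor(s['img'],cv2.COLOR_RGB2HSV)
    x,y,z=P[...,0],P[...,1],P[...,2]
    print(n,'bench z',np.median(z[(abs(x-400)<300)&(abs(z)<15)]))
    # lid top
    m=(z>104)&(z<116)&(x>250)&(x<700)&(y<-50)&(y>-400)
    m=m.astype(np.uint8); m=cv2.morphologyEx(m,cv2.MORPH_OPEN,np.ones((3,3)))
    nl,lab,st,c=cv2.connectedComponentsWithStats(m); k=1+np.argmax(st[1:,4]); mm=lab==k
    print('lid n',mm.sum(),'z',np.median(z[mm])); r=cv2.minAreaRect(P[mm][:,:2].astype(np.float32)); print(r)
    ox,oy=r[0]
    near=(np.hypot(x-ox,y-oy)<110)
    hb=near&(z>140)&(z<165)
    # handle vs nozzle : white bright/height
    nl,lab,st,c=cv2.connectedComponentsWithStats((near&(z>122)).astype(np.uint8))
    for i in range(1,nl):
        if st[i,4]>15:
            q=P[lab==i]; print('comp',st[i],q.mean(0),'zmax',q[:,2].max(), cv2.minAreaRect(q[:,:2].astype(np.float32)))
    # tray: dark
    for nm,m in [('dark',(hsv[...,2]<50)&(abs(x-450)<200)&(y>-60)&(y<200)&(z<40))]:
        m=cv2.morphologyEx(m.astype(np.uint8),cv2.MORPH_OPEN,np.ones((5,5)))
        nl,lab,st,c=cv2.connectedComponentsWithStats(m)
        for i in range(1,nl):
            if st[i,4]>300:
                q=P[lab==i]; print(nm,st[i],q.mean(0),np.percentile(q[:,2],[2,50,98]),cv2.minAreaRect(q[:,:2].astype(np.float32)))
E
```

```text
top0 bench z -0.32044873574739086
lid n 8191 z 109.50005133567038
((520.478759765625, -191.0709228515625), (206.72071838378906, 180.88720703125), 21.44593620300293)
comp [458 202  19  16 231] [ 557.65055486 -177.71572613  150.90871234] zmax 161.04337259273814 ((559.0559692382812, -180.42425537109375), (26.141260147094727, 25.64082145690918), 89.72112274169922)
comp [462 253  54  23 303] [ 451.29239901 -214.65862632  151.72657059] zmax 158.17901359284076 ((452.0363464355469, -217.24972534179688), (10.046584129333496, 99.76823425292969), 21.44704818725586)
scene0 bench z 1.1992093450629682
lid n 7912 z 110.8683652009251
((519.8372192382812, -189.09750366210938), (210.1779022216797, 181.33937072753906), 21.49733543395996)
comp [159 266  42  47 372] [ 453.6837895  -218.39773948  148.95473781] zmax 157.90350747371906 ((451.48382568359375, -215.59703063964844), (11.997855186462402, 100.80287170410156), 20.736263275146484)
comp [218 304  18  24 327] [ 564.50320274 -181.48504121  148.00311425] zmax 162.65159784661887 ((560.402099609375, -180.6013946533203), (26.79706382751465, 26.01417350769043), 36.12815475463867)
```

```bash
python3 - <<'E'
import cv2
a=cv2.imread('pics/top0.png')[160:310,390:540]; cv2.imwrite('pics/top0c.png',cv2.resize(a,(600,600),interpolation=cv2.INTER_CUBIC))
E
```

```text
(no output)
```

View pics/top0c.png

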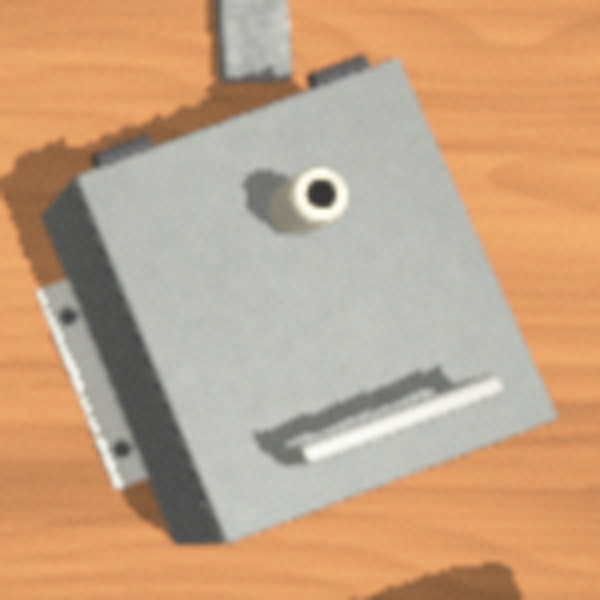

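```bash
python3 - <<'E'
from h import *
from scipy.spatial.transform import Rotation as R
for n in ['top0','scene0']:
    s=load(n); P=cloud(s); hsv=cv2.cvtColor(s['img'],cv2.COLOR_RGB2HSV)
    x,y,z=P[...,0],P[...,1],P[...,2]
    m=((hsv[...,2]<75)&(x>150)&(x<800)&(y>-100)&(y<500)&(z<60)).astype(np.uint8)
    m=cv2.morphologyEx(m,cv2.MORPH_OPEN,np.ones((3,3)))
    nl,lab,st,c=cv2.connectedComponentsWithStats(m)
    for i in range(1,nl):
        if st[i,4]>300:
            q=P[lab==i]; print(n,st[i],np.median(hsv[lab==i],axis=0),q.mean(0).round(1),np.percentile(q[:,2],[2,50,98]).round(1),cv2.minAreaRect(q[:,:2].astype(np.float32)))
    # nozzle top rim centre
s=load('top0'); print('noz top0',plane(s,469.8,208.5,158))
r=read_state(); M=R.from_rotvec(r['eef_rot']).as_matrix(); print(M.round(3))
E
```

```text
top0 [ 153  114   84  101 5482] [30. 11. 49.] [696.4 421.7   9.3] [ 1.7  5.8 40.3] ((700.134521484375, 444.4902648925781), (193.96975708007812, 211.44384765625), 60.19819259643555)
top0 [ 250  193   85   85 4224] [19. 12. 63.] [523.  174.1   5.6] [ 0.1  3.8 28.2] ((520.9276123046875, 172.00088500976562), (148.00326538085938, 146.32476806640625), 66.44883728027344)
scene0 [ 443  220   96   78 4275] [ 10. 122.  47.] [695.8 418.7  13.1] [ 3.1  7.4 41.4] ((698.715087890625, 441.6412658691406), (186.90272521972656, 218.68780517578125), 60.192752838134766)
scene0 [ 322  234   77   62 3403] [ 12. 135.  52.] [521.  175.9   9.4] [ 1.5  5.9 29.4] ((520.5072021484375, 172.6649169921875), (150.1454620361328, 153.64260864257812), 66.48343658447266)
scene0 [366 340  25  18 330] [ 10. 111.  68.] [732.1  45.   32.8] [ 5.2 34.  56.6] ((734.862060546875, 43.322021484375), (46.331512451171875, 19.995075225830078), 37.38795852661133)
scene0 [363 361  28  18 357] [ 10. 113.  68.] [764.3  11.4  31.3] [ 6.5 30.8 56.1] ((762.9716796875, 14.409063339233398), (52.89432907104492, 18.814739227294922), 50.578487396240234)
noz top0 [ 558.14243647 -180.24475947  158.        ]
[[ 0.923  0.386 -0.001]
 [ 0.386 -0.923  0.002]
 [-0.    -0.002 -1.   ]]
```

Call:
servo_tool --series '[[[8.5,3.0,-0.8,0,0,0,0],[8.5,3.0,-0.8,0,0,0,0],[8.5,3.0,-0.8,0,0,0,0],[8.5,3.0,-0.8,0,0,0,0],[8.5,3.0,-0.8,0,0,0,0],[8.5,3.0,-0.8,0,0,0,0],[8.5,3.0,-0.8,0,0,0,0],[8.5,3.0,-0.8,0,0,0,0],[8.5,3.0,-0.8,0,0,0,0],[8.5,3.0,-0.8,0,0,0,0]]]' --squeeze 25

```text
clock: 0.93
position: [439.5, -270.6, 230.9]
eef_rot: [-3.08, -0.618, 0.001]
force: [0.4, -0.4, 0.3]
opening: 0.993
```

Call:
servo_tool --series '[[[8.5,2.0,-0.5,0,0,0,0],[8.5,2.0,-0.5,0,0,0,0],[8.5,2.0,-0.5,0,0,0,0],[8.5,2.0,-0.5,0,0,0,0],[8.5,2.0,-0.5,0,0,0,0],[8.5,2.0,-0.5,0,0,0,0],[8.5,1.5,-0.4,0,0,0,0],[8.5,1.0,-0.3,0,0,0,0],[8.5,0,0,0,0,0,0],[8.5,0,0,0,0,0,0]]]'

```text
clock: 1.77
position: [557.9, -181.7, 230.7]
eef_rot: [-3.08, -0.619, 0.002]
force: [-0.5, -0.3, 0.2]
opening: 0.999
```

```bash
cat >> h.py <<'E'
from scipy.spatial.transform import Rotation as R
def to(p,st=None):
    r=st or read_state(); M=R.from_rotvec(r['eef_rot']).as_matrix(); d=np.array(p)-r['position']
    print('t',round(r['clock'],2),'pos',r['position'].round(1),'F',r['force'].round(1),'open',round(r['opening'],3),'q',r['q'].round(2)); print('tool delta cm',(M.T@d/10).round(2)); print(M.round(3).tolist())
E
python3 - <<'E'
from h import *
to([559,-180.4,118])
s=snap('wrist','w0'); print(s['T'])
E
```

```text
t 1.77 pos [ 557.9 -181.7  230.7] F [-0.5 -0.3  0.2] open 0.999 q [-0.31  0.42  0.25  1.41 -0.    2.43]
tool delta cm [ 0.16 -0.07 11.27]
[[0.922, 0.386, -0.002], [0.386, -0.922, -0.0], [-0.001, -0.001, -1.0]]
[[ 3.85776366e-01  8.89557557e-01  2.44671101e-01  6.19763752e+02]
 [-9.22591224e-01  3.72372030e-01  1.00819168e-01 -1.56665109e+02]
 [-1.42422136e-03 -2.64625063e-01  9.64350324e-01  3.74784410e+02]
 [ 0.00000000e+00  0.00000000e+00  0.00000000e+00  1.00000000e+00]]
```

View pics/w0.png

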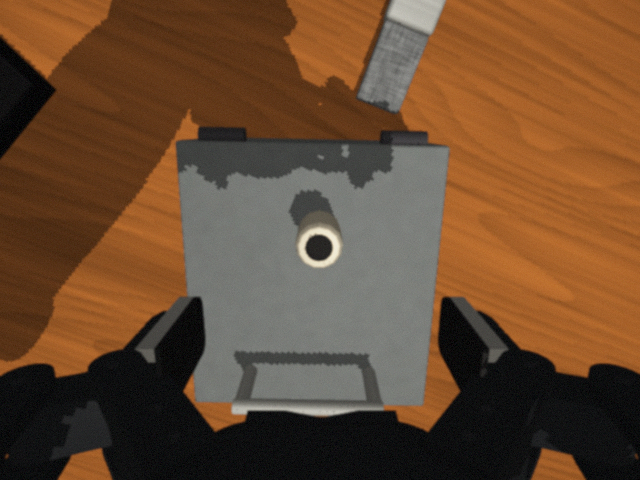

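The wrist view shows the nozzle's top rim centred at about (319,247), roughly midway between the fingers.

```bash
python3 - <<'E'
from h import *
s=load('w0'); print(plane(s,319.5,247,158)); P=cloud(s); m=(P[...,2]>150)&(abs(P[...,0]-559)<30)&(abs(P[...,1]+180)<30); q=P[m]; q=q[q[:,2]<165]; print(len(q),q.mean(0),cv2.minAreaRect(q[:,:2].astype(np.float32)))
print('lid z',np.median(P[330:345,250:380,2]))
E
```

```text
[ 558.74159247 -180.78356581  158.        ]
1761 [ 560.7378049  -179.63793686  158.87654841] ((559.6109619140625, -180.37228393554688), (27.5943603515625, 26.688522338867188), 89.00093078613281)
lid z 111.51279552558469
```

Call:
servo_tool --series '[[[8.5,0.15,-0.1,1.0,0,0,0],[8.5,0,0,2.0,0,0,0],[6.5,0,0,2.0,0,0,0],[6.5,0,0,2.0,0,0,0],[6.5,0,0,1.5,0,0,0],[6.5,0,0,1.3,0,0,0],[6.5,0,0,1.0,0,0,0],[6.5,0,0,0.4,0,0,0],[6.5,0,0,0,0,0,0],[6.5,0,0,0,0,0,0]]]' --squeeze 25

```text
clock: 2.65
position: [559.3, -180.7, 119.7]
eef_rot: [3.08, 0.617, 0.001]
force: [0.2, -0.1, -0.7]
opening: 0.761
```

```bash
python3 - <<'E'
from h import *
to([559,-180.4,118])
E
```

```text
t 2.65 pos [ 559.3 -180.7  119.7] F [ 0.2 -0.1 -0.7] open 0.761 q [-0.31  0.48  0.06  1.15 -0.    2.43]
tool delta cm [-0.02 -0.04  0.17]
[[0.923, 0.385, 0.0], [0.385, -0.923, -0.0], [0.0, 0.0, -1.0]]
```

Call:
servo_tool --series '[[[5.5,0,0,0.1,0,0,0],[4.7,0,0,0,0,0,0],[4.1,0,0,0,0,0,0],[3.6,0,0,0,0,0,0],[3.2,0,0,0,0,0,0],[2.8,0,0,0,0,0,0],[2.5,0,0,0,0,0,0],[2.0,0,0,0,0,0,0],[2.0,0,0,0,0,0,0],[2.0,0,0,0,0,0,0]]]' --squeeze 30

```text
clock: 3.48
position: [559.5, -180.3, 118.7]
eef_rot: [3.08, 0.618, 0.001]
force: [-1.1, 0.9, 2.8]
opening: 0.321
```

```bash
python3 - <<'E'
from h import *
to([559,-180.4,118])
s=snap('wrist','w1')
E
```

```text
t 3.48 pos [ 559.5 -180.3  118.7] F [-1.1  0.9  2.8] open 0.321 q [-0.31  0.48  0.05  1.14  0.    2.43]
tool delta cm [-0.05 -0.01  0.07]
[[0.923, 0.386, 0.001], [0.386, -0.923, -0.0], [0.001, 0.0, -1.0]]
```

View pics/w1.png

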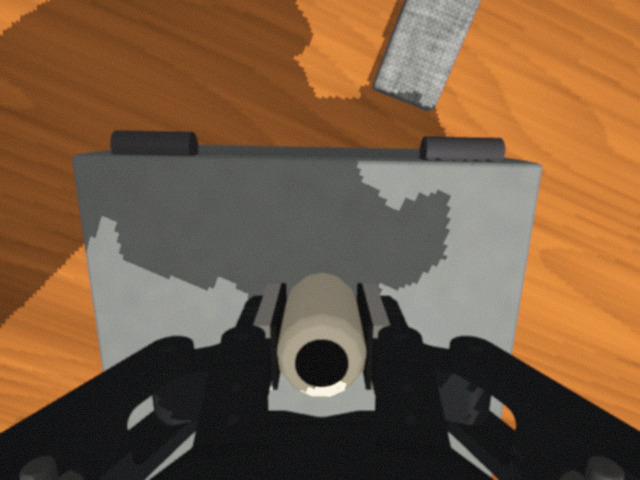

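The nozzle sits upright between the pads, at an opening of about 27 mm. I'll lift it.

Call:
servo_tool --series '[[[2.0,0,0,-0.3,0,0,0],[2.0,0,0,-0.6,0,0,0],[2.0,0,0,-1.0,0,0,0],[2.0,0,0,-1.3,0,0,0],[2.0,0,0,-1.3,0,0,0],[2.0,0,0,-1.3,0,0,0],[2.0,0,0,-1.0,0,0,0],[2.0,0,0,-0.8,0,0,0],[2.0,0,0,-0.4,0,0,0],[2.0,0,0,0,0,0,0]]]'

```text
clock: 4.37
position: [559.8, -180.5, 199.5]
eef_rot: [3.079, 0.617, 0.003]
force: [0.7, -0.2, -0.1]
opening: 0.321
```

```bash
python3 - <<'E'
from h import *
to([521,172,198])
s=snap('wrist','w2')
E
```

```text
t 4.37 pos [ 559.8 -180.5  199.5] F [ 0.7 -0.2 -0.1] open 0.321 q [-0.31  0.43  0.19  1.33 -0.    2.43]
tool delta cm [ 10.01 -34.02   0.12]
[[0.923, 0.385, 0.002], [0.385, -0.923, -0.001], [0.002, 0.001, -1.0]]
```

View pics/w2.png

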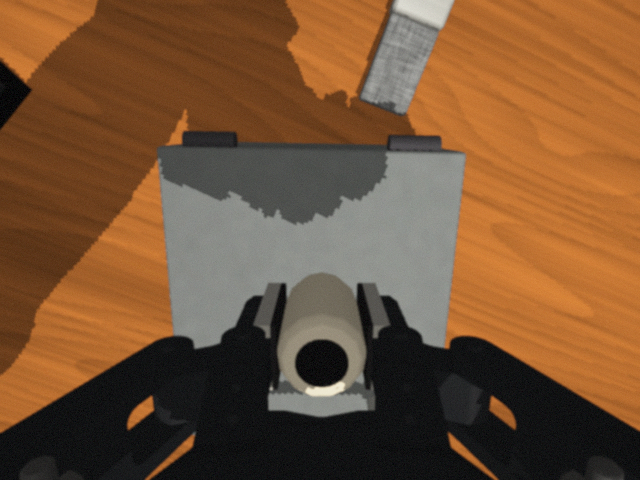

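Call:
servo_tool --series '[[[2.0,0,0,0,0,0,-0.06],[2.0,0,0,0,0,0,-0.12],[2.0,0,0,0,0,0,-0.12],[2.0,0,0,0,0,0,-0.12],[2.0,0,0,0,0,0,-0.12],[2.0,0,0,0,0,0,-0.12],[2.0,0,0,0,0,0,-0.12],[2.0,0,0,0,0,0,-0.12],[2.0,0,0,0,0,0,-0.1],[2.0,0,0,0,0,0,-0.06]]]'

```text
clock: 5.25
position: [558.6, -180.1, 197.1]
eef_rot: [-2.339, -2.094, 0.002]
force: [0.2, -0.4, 0.3]
opening: 0.318
```

```bash
python3 - <<'E'
from h import *
to([521,172,198])
E
```

```text
t 5.25 pos [ 558.6 -180.1  197.1] F [ 0.2 -0.4  0.3] open 0.318 q [-0.31  0.43  0.19  1.33  0.    1.37]
tool delta cm [34.58 -7.63 -0.06]
[[0.11, 0.994, -0.002], [0.994, -0.11, 0.001], [0.0, -0.002, -1.0]]
```

Call:
servo_tool --series '[[[2.0,1.0,-0.22,0,0,0,0],[2.0,2.0,-0.44,0,0,0,0],[2.0,3.0,-0.66,0,0,0,0],[2.0,3.0,-0.66,0,0,0,0],[2.0,3.0,-0.66,0,0,0,0],[2.0,3.0,-0.66,0,0,0,0],[2.0,3.0,-0.66,0,0,0,0],[2.0,3.0,-0.66,0,0,0,0],[2.0,3.0,-0.66,0,0,0,0],[2.0,3.0,-0.66,0,0,0,0]]]'

```text
clock: 6.08
position: [530.0, 96.7, 197.7]
eef_rot: [-2.346, -2.088, 0.001]
force: [0.3, 0.1, 0.1]
opening: 0.313
```

Call:
servo_tool --series '[[[2.0,3.0,-0.66,0,0,0,0],[2.0,2.5,-0.55,0,0,0,0],[2.0,1.5,-0.33,0,0,0,0],[2.0,0.5,-0.1,0.5,0,0,0],[2.0,0,0,1.5,0,0,0],[2.0,0,0,2.0,0,0,0],[2.0,0,0,2.0,0,0,0],[2.0,0,0,2.0,0,0,0],[2.0,0,0,1.0,0,0,0],[2.0,0,0,0.5,0,0,0]]]'

```text
clock: 6.92
position: [521.7, 170.1, 100.9]
eef_rot: [-2.346, -2.087, 0.007]
force: [-0.3, -0.6, -1.0]
opening: 0.319
```

```bash
python3 - <<'E'
from h import *
to([521,172,13])
s=snap('wrist','w3'); s=snap('top','t3')
E
```

```text
t 6.92 pos [521.7 170.1 100.9] F [-0.3 -0.6 -1. ] open 0.319 q [ 0.32  0.43 -0.08  1.07 -0.    2.  ]
tool delta cm [ 0.2  -0.06  8.79]
[[0.116, 0.993, -0.004], [0.993, -0.116, -0.002], [-0.002, -0.004, -1.0]]
```

View pics/w3.png

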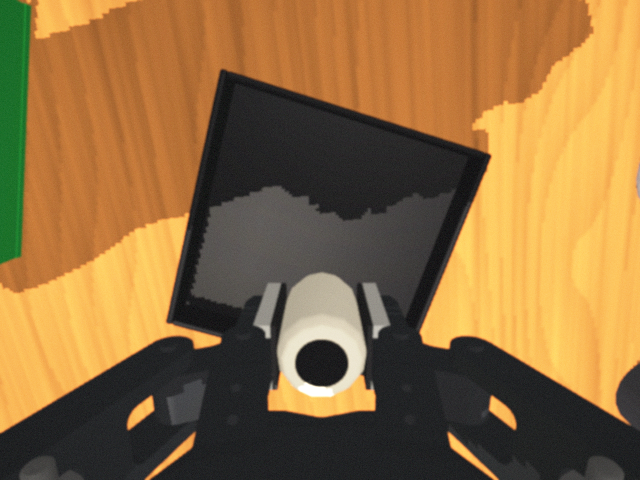

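View pics/t3.png

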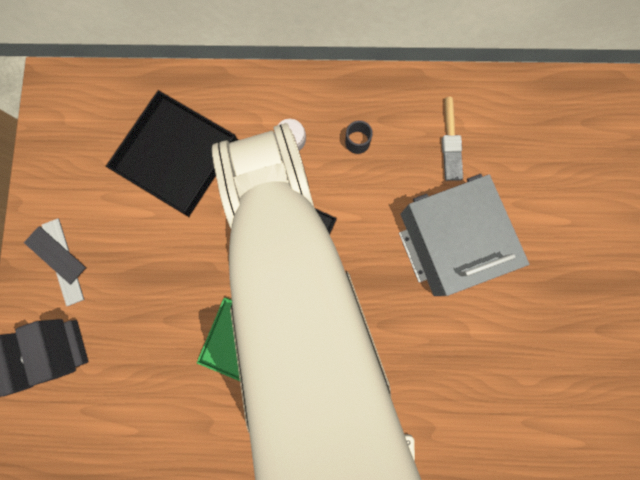

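```bash
python3 - <<'E'
from h import *
s=load('w3'); 
for (u,v) in [(223,71),(489,156),(170,322)]: print(plane(s,u,v,28))
P=cloud(s); print(P[200,320],P[160,320])
E
```

```text
[482.66134566 269.98960717  28.        ]
[617.51396332 211.17278839  28.        ]
[424.80029322 133.98737187  28.        ]
[523.51158651 193.81850649   4.64741779] [526.38004616 218.01307896   5.89473783]
```

Call:
servo_tool --series '[[[2.0,0.2,0,0.8,0,0,0],[2.0,0,0,1.5,0,0,0],[2.0,0,0,1.5,0,0,0],[2.0,0,0,1.5,0,0,0],[2.0,0,0,1.2,0,0,0],[2.0,0,0,0.8,0,0,0],[2.0,0,0,0.6,0,0,0],[2.0,0,0,0.4,0,0,0],[2.0,0,0,0,0,0,0],[2.0,0,0,0,0,0,0]]]'

```text
clock: 7.85
position: [524.2, 173.3, 20.7]
eef_rot: [2.345, 2.09, 0.001]
force: [0.3, -0.1, -0.6]
opening: 0.32
```

Call:
servo_tool --series '[[[2.0,0,0,0.05,0,0,0],[2.0,0,0,0.05,0,0,0],[2.0,0,0,0.05,0,0,0],[2.0,0,0,0.05,0,0,0],[2.0,0,0,0,0,0,0],[2.0,0,0,0,0,0,0],[2.0,0,0,0,0,0,0],[2.0,0,0,0,0,0,0],[2.0,0,0,0,0,0,0],[2.0,0,0,0,0,0,0]]]'

```text
clock: 8.68
position: [523.8, 173.1, 18.3]
eef_rot: [2.345, 2.09, 0.0]
force: [0.3, -0.3, -0.5]
opening: 0.319
```

```bash
python3 - <<'E'
from h import *
to([521,172,13])
E
```

```text
t 8.68 pos [523.8 173.1  18.3] F [ 0.3 -0.3 -0.5] open 0.319 q [ 0.32  0.52 -0.17  0.87 -0.    2.  ]
tool delta cm [-0.14 -0.26  0.53]
[[0.115, 0.993, 0.0], [0.993, -0.115, 0.0], [0.0, 0.0, -1.0]]
```

Call:
servo_tool --series '[[[2.0,0,0,0.1,0,0,0],[2.0,0,0,0.1,0,0,0],[2.0,0,0,0.05,0,0,0],[2.0,0,0,0.05,0,0,0],[2.0,0,0,0.05,0,0,0],[2.0,0,0,0.05,0,0,0],[2.0,0,0,0,0,0,0],[2.0,0,0,0,0,0,0],[2.0,0,0,0,0,0,0],[2.0,0,0,0,0,0,0]]]'

```text
clock: 9.52
position: [523.8, 173.1, 14.4]
eef_rot: [2.345, 2.09, 0.0]
force: [0.4, 0.5, 0.4]
opening: 0.318
```

Call:
servo_tool --series '[[[2.0,0,0,0.05,0,0,0],[2.0,0,0,0.05,0,0,0],[2.0,0,0,0.03,0,0,0],[2.0,0,0,0,0,0,0],[2.0,0,0,0,0,0,0],[2.0,0,0,0,0,0,0],[2.0,0,0,0,0,0,0],[2.0,0,0,0,0,0,0],[2.0,0,0,0,0,0,0],[2.0,0,0,0,0,0,0]]]'

```text
clock: 10.35
position: [523.8, 173.1, 13.0]
eef_rot: [2.345, 2.09, 0.0]
force: [-0.2, -0.0, -0.0]
opening: 0.32
```

Call:
servo_tool --series '[[[2.0,0,0,0.05,0,0,0],[2.0,0,0,0.03,0,0,0],[2.0,0,0,0.02,0,0,0],[2.0,0,0,0,0,0,0],[2.0,0,0,0,0,0,0],[2.0,0,0,0,0,0,0],[2.0,0,0,0,0,0,0],[2.0,0,0,0,0,0,0],[2.0,0,0,0,0,0,0],[2.0,0,0,0,0,0,0]]]'

```text
clock: 11.18
position: [523.9, 173.1, 12.6]
eef_rot: [2.345, 2.09, 0.001]
force: [-1.0, -1.1, 4.6]
opening: 0.319
```

```bash
python3 - <<'E'
from h import *
to([521,172,13])
s=snap('scene','s4')
a=s['img'][225:305,310:410,::-1]; cv2.imwrite('pics/s4c.png',cv2.resize(a,None,fx=6,fy=6,interpolation=cv2.INTER_CUBIC))
E
```

```text
t 11.18 pos [523.9 173.1  12.6] F [-1.  -1.1  4.6] open 0.319 q [ 0.32  0.53 -0.18  0.86  0.    2.  ]
tool delta cm [-0.15 -0.27 -0.04]
[[0.115, 0.993, 0.0], [0.993, -0.115, 0.0], [0.0, 0.0, -1.0]]
```

View pics/s4c.png

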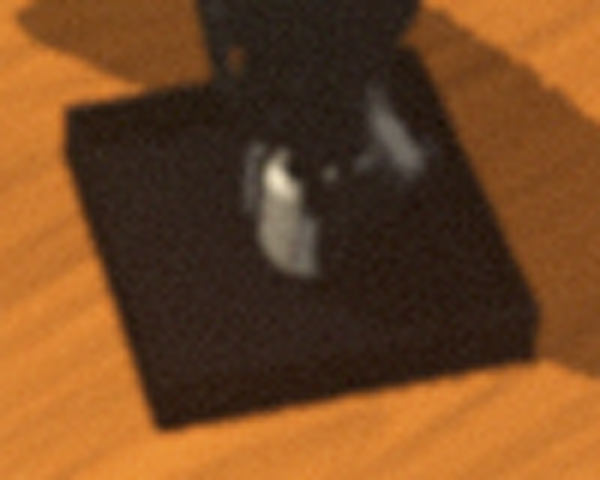

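The foot is on the tray floor: 4.6 N up at TCP z = 12.6, against a predicted 12.7. I'll open and back off.

Call:
servo_tool --series '[[[3.0,0,0,0,0,0,0],[3.4,0,0,0,0,0,0],[3.8,0,0,0,0,0,0],[4.4,0,0,0,0,0,0],[5.0,0,0,0,0,0,0],[5.5,0,0,0,0,0,0],[5.5,0,0,0,0,0,0],[5.5,0,0,0,0,0,0],[5.5,0,0,0,0,0,0],[5.5,0,0,0,0,0,0]]]'

```text
clock: 12.07
position: [523.8, 173.1, 12.0]
eef_rot: [-2.345, -2.09, -0.0]
force: [0.5, -0.6, -0.5]
opening: 0.647
```

Call:
servo_tool --series '[[[5.5,0,0,-0.5,0,0,0],[5.5,0,0,-1.0,0,0,0],[5.5,0,0,-2.0,0,0,0],[5.5,0,0,-3.0,0,0,0],[5.5,0,0,-3.0,0,0,0],[5.5,0,0,-3.0,0,0,0],[5.5,0,0,-3.0,0,0,0],[5.5,0,0,-2.5,0,0,0],[5.5,0,0,-1.0,0,0,0],[5.5,0,0,0,0,0,0]]]'

```text
clock: 12.9
position: [525.7, 173.7, 205.9]
eef_rot: [2.343, 2.088, 0.011]
force: [0.4, -0.2, 0.0]
opening: 0.646
```

```bash
python3 - <<'E'
from h import *
# handle approach
to([451.8,-216.8,200])
s=snap('wrist','w5')
E
```

```text
t 12.9 pos [525.7 173.7 205.9] F [ 0.4 -0.2  0. ] open 0.646 q [0.32 0.35 0.09 1.3  0.   2.  ]
tool delta cm [-39.64  -2.86   0.45]
[[0.115, 0.993, 0.007], [0.993, -0.115, 0.002], [0.003, 0.007, -1.0]]
```

View pics/w5.png

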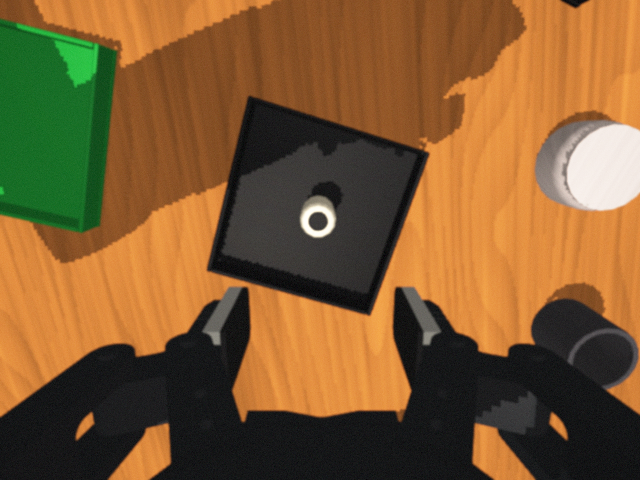

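The nozzle stands upright near the tray centre, rim at (318,220) in the wrist view, and is released. Next is the handle.

Call:
servo_tool --series '[[[6.0,-1.0,-0.07,0,0,0,0],[6.0,-2.0,-0.15,0,0,0,0],[6.0,-3.0,-0.22,0,0,0,0],[6.0,-3.0,-0.22,0,0,0,0],[6.0,-3.0,-0.22,0,0,0,0],[6.0,-3.0,-0.22,0,0,0,0],[6.0,-3.0,-0.22,0,0,0,0],[6.0,-3.0,-0.22,0,0,0,0],[6.0,-3.0,-0.22,0,0,0,0],[6.0,-3.0,-0.22,0,0,0,0]]]'

```text
clock: 13.78
position: [470.6, -94.4, 199.5]
eef_rot: [-2.343, -2.087, 0.005]
force: [0.3, 0.1, 0.4]
opening: 0.701
```

Call:
servo_tool --series '[[[6.0,-3.0,-0.22,0,0,0,0],[6.0,-3.0,-0.22,0,0,0,0],[6.0,-3.0,-0.22,0,0,0,0],[6.0,-2.0,-0.15,0,0,0,0],[6.0,-1.2,-0.1,0,0,0,0],[6.0,-0.4,0,0,0,0,-0.09],[6.0,0,0,0,0,0,-0.12],[6.0,0,0,0,0,0,-0.12],[6.0,0,0,0,0,0,-0.1],[6.0,0,0,0,0,0,-0.06]]]'

```text
clock: 14.62
position: [448.3, -216.4, 200.2]
eef_rot: [-1.76, -2.597, 0.001]
force: [-1.4, -0.5, -0.4]
opening: 0.706
```

```bash
python3 - <<'E'
from h import *
to([451.8,-216.8,131])
s=snap('wrist','w6')
P=cloud(s); x,y,z=P[...,0],P[...,1],P[...,2]
m=(z>143)&(z<165)&(abs(x-452)<60)&(abs(y+217)<70); q=P[m]; print(len(q),q.mean(0),cv2.minAreaRect(q[:,:2].astype(np.float32)))
cv2.imwrite('pics/w6m.png',m.astype(np.uint8)*255)
E
```

```text
t 14.62 pos [ 448.3 -216.4  200.2] F [-1.4 -0.5 -0.4] open 0.706 q [-0.45  0.26 -0.06  1.26  0.    0.74]
tool delta cm [-0.19  0.32  6.92]
[[-0.37, 0.929, -0.003], [0.929, 0.37, 0.002], [0.003, -0.002, -1.0]]
3677 [ 449.76377843 -213.54333981  155.1579832 ] ((451.28082275390625, -216.98155212402344), (9.922906875610352, 100.27840423583984), 21.59747314453125)
```

View pics/w6.png

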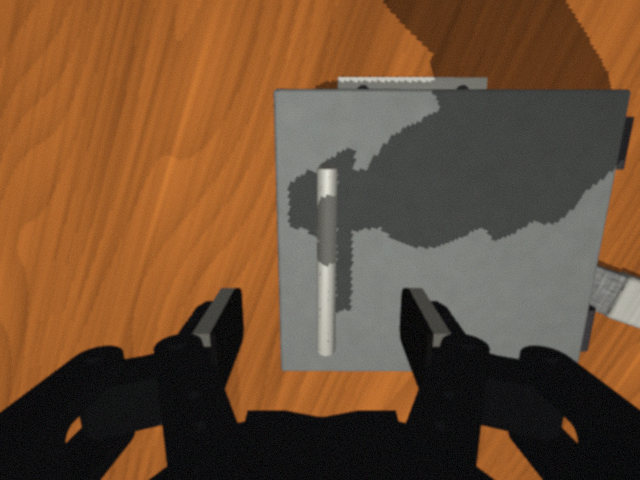

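The bar runs from (327,170) to (326,355), parallel to the pads and roughly centred between the fingers. Its fitted size of 9.9 x 100.3 mm matches the spec. I'll descend.

Call:
servo_tool --series '[[[6.0,-0.2,0.3,0.5,0,0,0],[6.0,0,0,1.0,0,0,0],[6.0,0,0,1.3,0,0,0],[6.0,0,0,1.3,0,0,0],[6.0,0,0,1.2,0,0,0],[6.0,0,0,0.8,0,0,0],[6.0,0,0,0.5,0,0,0],[6.0,0,0,0.3,0,0,0],[6.0,0,0,0,0,0,0],[6.0,0,0,0,0,0,0]]]' --squeeze 60

```text
clock: 15.5
position: [453.4, -217.8, 133.2]
eef_rot: [1.768, 2.596, 0.0]
force: [-0.1, 0.1, 0.0]
opening: 0.705
```

```bash
python3 - <<'E'
from h import *
to([451.5,-217,130.5])
s=snap('wrist','w7')
E
```

```text
t 15.5 pos [ 453.4 -217.8  133.2] F [-0.1  0.1  0. ] open 0.705 q [-0.45  0.31 -0.16  1.09  0.    0.75]
tool delta cm [ 0.15 -0.14  0.27]
[[-0.366, 0.931, 0.0], [0.931, 0.366, -0.0], [-0.0, 0.0, -1.0]]
```

View pics/w7.png

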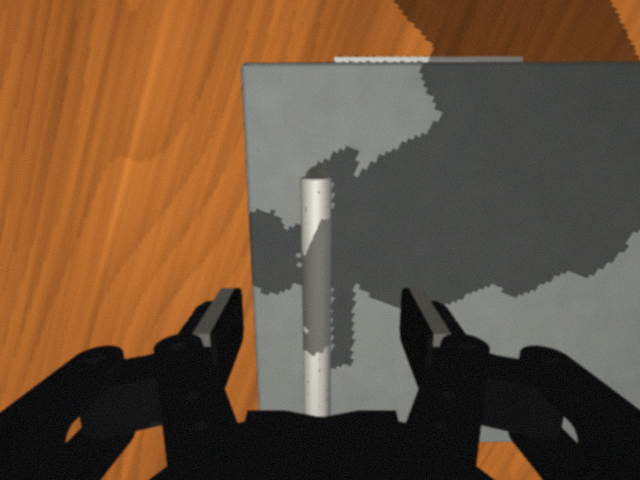

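Call:
servo_tool --series '[[[6.0,0.1,-0.13,0.2,0,0,0],[5.0,0,0,0,0,0,0],[4.2,0,0,0,0,0,0],[3.4,0,0,0,0,0,0],[2.6,0,0,0,0,0,0],[2.0,0,0,0,0,0,0],[1.6,0,0,0,0,0,0],[1.2,0,0,0,0,0,0],[0.9,0,0,0,0,0,0],[0.6,0,0,0,0,0,0]]]' --squeeze 60

```text
clock: 16.38
position: [451.3, -217.4, 131.1]
eef_rot: [-1.768, -2.596, 0.001]
force: [-1.8, 0.6, 1.1]
opening: 0.095
```

Call:
servo_tool --series '[[[0.3,0,0,0,0,0,0],[0,0,0,0,0,0,0],[0,0,0,0,0,0,0],[0,0,0,0,0,0,0],[0,0,0,0,0,0,0],[0,0,0,0,0,0,0],[0,0,0,0,0,0,0],[0,0,0,0,0,0,0],[0,0,0,0,0,0,0],[0,0,0,0,0,0,0]]]' --squeeze 100

```text
clock: 17.22
position: [451.4, -217.4, 131.2]
eef_rot: [1.769, 2.596, -0.001]
force: [-3.5, -1.2, 5.8]
opening: 0.083
```

```bash
python3 - <<'E'
from h import *
to([451.5,-217,130.5])
s=snap('wrist','w8')
E
```

```text
t 17.22 pos [ 451.4 -217.4  131.2] F [-3.5 -1.2  5.8] open 0.083 q [-0.45  0.31 -0.17  1.09 -0.    0.75]
tool delta cm [0.03 0.02 0.07]
[[-0.366, 0.931, -0.0], [0.931, 0.366, -0.0], [-0.0, -0.0, -1.0]]
```

View pics/w8.png

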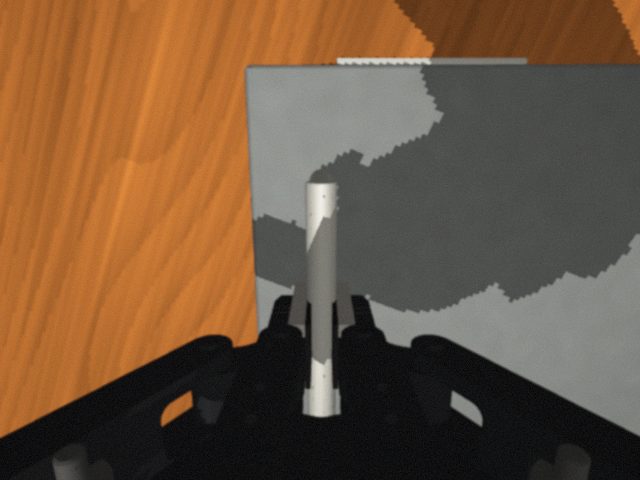

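Call:
servo_tool --series '[[[0,0,0.01,-0.05,0,0,0],[0,0,0.02,-0.05,0,0,0],[0,0,0.02,-0.05,0,0,0],[0,0,0.02,-0.05,0,0,0],[0,0,0.02,-0.05,0,0,0],[0,0,0.01,-0.05,0,0,0],[0,0,0,0,0,0,0],[0,0,0,0,0,0,0],[0,0,0,0,0,0,0],[0,0,0,0,0,0,0]]]'

```text
clock: 18.1
position: [451.6, -217.2, 132.4]
eef_rot: [-1.768, -2.594, 0.003]
force: [-0.5, -5.6, -10.8]
opening: 0.077
```

Call:
servo_tool --series '[[[0,0,0.02,-0.05,0,0,0],[0,0,0.02,-0.05,0,0,0],[0,0,0.02,-0.05,0,0,0],[0,0,0.02,-0.05,0,0,0],[0,0,0.01,-0.05,0,0,0],[0,0,0.01,-0.05,0,0,0],[0,0,0,0,0,0,0],[0,0,0,0,0,0,0],[0,0,0,0,0,0,0],[0,0,0,0,0,0,0]]]'

```text
clock: 18.93
position: [453.2, -216.7, 137.5]
eef_rot: [1.769, 2.596, -0.001]
force: [-3.2, -3.6, -2.3]
opening: 0.075
```

```bash
python3 - <<'E'
from h import *
to([456,-215.5,148])
s=snap('scene','s9')
a=s['img'][245:405,130:300,::-1]; cv2.imwrite('pics/s9c.png',cv2.resize(a,None,fx=3.5,fy=3.5,interpolation=cv2.INTER_CUBIC))
s=snap('wrist','w9')
P=cloud(s); print(P[450:470,560:620,2].mean(), np.median(P[200:300,500:630].reshape(-1,3),0))
E
```

```text
t 18.93 pos [ 453.2 -216.7  137.5] F [-3.2 -3.6 -2.3] open 0.075 q [-0.45  0.31 -0.16  1.11 -0.    0.75]
tool delta cm [ 0.01  0.31 -1.05]
[[-0.366, 0.931, -0.0], [0.931, 0.366, -0.0], [-0.0, -0.0, -1.0]]
226.1534436090731 [ 548.59543168 -163.72207767  113.69879282]
```

View pics/s9c.png

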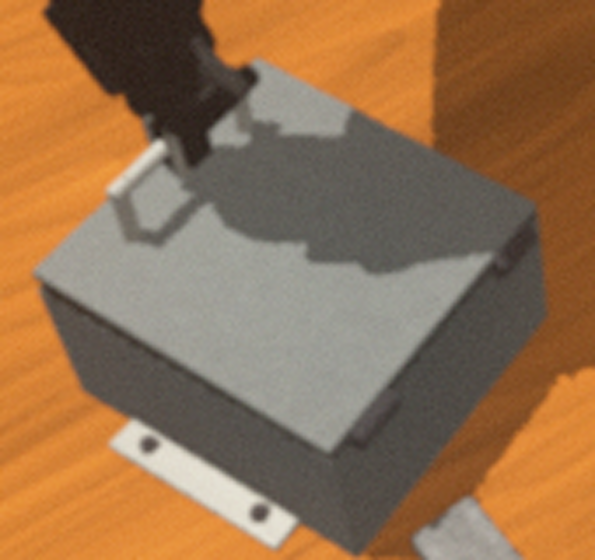

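Pull peaked at over 10 N, then fell to about 2.3 N, roughly the lid's weight share, with the handle up 6 mm. I'll raise it further, slowly.

Call:
servo_tool --series '[[[0,0,0.02,-0.06,0,0,0],[0,0,0.03,-0.1,0,0,0],[0,0,0.03,-0.1,0,0,0],[0,0,0.03,-0.1,0,0,0],[0,0,0.03,-0.1,0,0,0],[0,0,0.03,-0.1,0,0,0],[0,0,0.03,-0.06,0,0,0],[0,0,0,0,0,0,0],[0,0,0,0,0,0,0],[0,0,0,0,0,0,0]]]'

```text
clock: 19.87
position: [455.1, -215.9, 143.4]
eef_rot: [-1.768, -2.596, 0.001]
force: [-4.3, -3.2, -1.3]
opening: 0.08
```

```bash
cat > lid.py <<'E'
from h import *
def lidang(tag):
    yaw=np.radians(21.45); o=np.array([517.,-190.9]); 
    s=load(tag); P=cloud(s); d=P[...,:2]-o; bx=d@[np.cos(yaw),np.sin(yaw)]; by=d@[-np.sin(yaw),np.cos(yaw)]; z=P[...,2]
    hsv=cv2.cvtColor(s['img'],cv2.COLOR_RGB2HSV)
    m=(bx>-50)&(bx<80)&(abs(by)<80)&(z>105)&(z<145)&(hsv[...,1]<60)
    A=np.c_[bx[m],by[m],np.ones(m.sum())]; b=z[m]
    for _ in range(5):
        c=np.linalg.lstsq(A,b,rcond=None)[0]; k=abs(A@c-b)<3; A,b=A[k],b[k]
    print(tag,'n',len(b),'slope x',-c[0].round(4),'slope y',c[1].round(4),'z at hinge',(c[2]+100*c[0]).round(1),'z front',(c[2]-100*c[0]).round(1))
E
python3 - <<'E'
from lid import *
to([456.5,-215.3,148.5])
snap('wrist','w10');snap('scene','s10')
for t in ['w8','w9','w10','scene0','s9','s10']: lidang(t)
E
```

```text
t 19.87 pos [ 455.1 -215.9  143.4] F [-4.3 -3.2 -1.3] open 0.08 q [-0.44  0.3  -0.15  1.12 -0.    0.75]
tool delta cm [ 0.    0.15 -0.51]
[[-0.366, 0.931, -0.0], [0.931, 0.366, -0.0], [-0.0, -0.0, -1.0]]
w8 n 75363 slope x -0.0003 slope y 0.001 z at hinge 111.5 z front 111.4
w9 n 74959 slope x 0.0363 slope y 0.0006 z at hinge 111.5 z front 118.7
w10 n 73888 slope x 0.0719 slope y 0.0008 z at hinge 111.5 z front 125.8
scene0 n 4213 slope x -0.0013 slope y -0.0002 z at hinge 111.1 z front 110.9
s9 n 4803 slope x 0.0362 slope y -0.001 z at hinge 110.9 z front 118.2
s10 n 4887 slope x 0.0722 slope y -0.0 z at hinge 110.9 z front 125.3
```

Call:
servo_tool --series '[[[0,0,0.02,-0.05,0,0,0],[0,0,0.03,-0.1,0,0,0],[0,0,0.03,-0.1,0,0,0],[0,0,0.03,-0.1,0,0,0],[0,0,0.03,-0.1,0,0,0],[0,0,0.02,-0.05,0,0,0],[0,0,0,0,0,0,0],[0,0,0,0,0,0,0],[0,0,0,0,0,0,0],[0,0,0,0,0,0,0]]]'

```text
clock: 20.8
position: [456.8, -215.2, 148.2]
eef_rot: [1.768, 2.597, 0.0]
force: [-3.3, -3.6, -2.5]
opening: 0.08
```

Call:
servo_tool --series '[[[0,0,0,0,0,0,0],[0,0,0,0,0,0,0],[0,0,0,0,0,0,0],[0,0,0,0,0,0,0],[0,0,0,0,0,0,0],[0,0,0,0,0,0,0],[0,0,0,0,0,0,0],[0,0,0,0,0,0,0],[0,0,0,0,0,0,0],[0,0,0,0,0,0,0]]]'

```text
clock: 21.63
position: [456.8, -215.2, 148.2]
eef_rot: [-1.768, -2.597, -0.0]
force: [-2.5, -2.2, -2.3]
opening: 0.076
```

```bash
python3 - <<'E'
from lid import *
to([456.5,-215.3,148.5])
snap('wrist','w11');snap('scene','s11');snap('top','t11')
for t in ['w11','s11']: lidang(t)
E
```

```text
t 21.63 pos [ 456.8 -215.2  148.2] F [-2.5 -2.2 -2.3] open 0.076 q [-0.44  0.3  -0.13  1.13  0.    0.76]
tool delta cm [ 0.   -0.03 -0.03]
[[-0.366, 0.931, -0.0], [0.931, 0.366, 0.0], [0.0, 0.0, -1.0]]
w11 n 72495 slope x 0.1012 slope y 0.0008 z at hinge 111.5 z front 131.7
s11 n 4999 slope x 0.1013 slope y -0.0008 z at hinge 110.8 z front 131.1
```

View pics/s11.png

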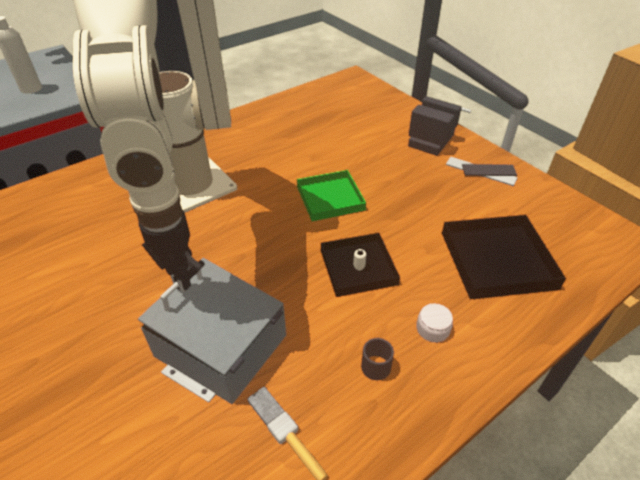

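View pics/t11.png

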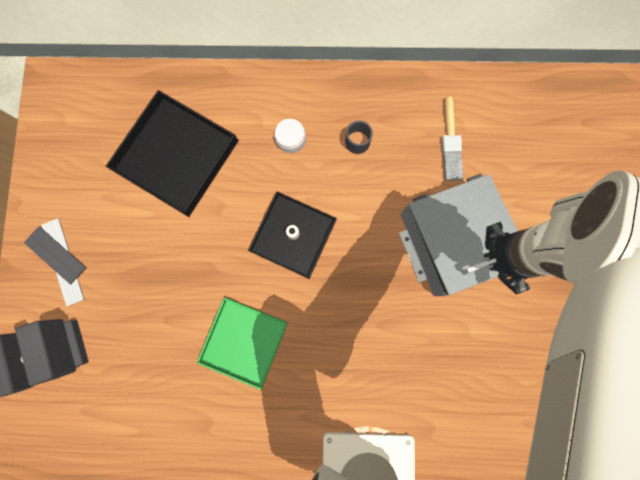

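The nozzle stands in the tray, at (360,259) in the scene view and (293,232) in the top view. The lid is steady at 0.101 rad in both the scene and wrist cameras, the fingers are still on the bar, and the bystanders haven't moved. I'm handing in.

```bash
python3 -c "
from plant import hand_in
print(hand_in())"
```

```text
the job is handed in; nothing more can be done
None
```

I picked the nozzle off the lid with a 30 N grip and set it upright near the centre of the smaller black tray. I then took the handle bar at 100 N and eased the lid off its seal in sub-millimetre to 1 mm steps. The job was handed in at about 22 s, still holding the lid open. `hand_in()` gives no verdict.

**Last checks before handing in:**
- **Lid:** it was at 0.101 rad, about 20 mm open at the front edge, in both the wrist and scene depth images. The 17 mm rise of the TCP (the fingertips) agrees, and the pose did not change over 0.8 s.
- **Hold:** the fingers were still closed on the bar, carrying about 2.3 N, which fits the lid's weight.
- **Nozzle:** it stands free and upright on the tray floor in the scene and top views.
- **Bystanders:** the pipe, tin and brush look unmoved in the pictures. I compared these by eye and did not measure them.

**Readings that disagreed:**
- The wrist camera read lid heights about 1.5 mm too high, within the stated 2 mm calibration.
- The gripper read about 7 mm on the 10 mm bar. I took this as pad squash or a calibration offset.

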